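# Snap the clip shut over the sleeve

### The arm

A 7-joint arm with a two-finger parallel gripper is mounted at the origin on a cart in front of the work surface, level with it; the furniture and walls round the work are solid. World frame = base frame: x ahead of the robot, y to its left, z up, the work surface at z = 0. Lengths are in m, angles in rad, forces in N, time in s.
With the tool pointing down it reaches from about 0.425 to 0.875 m from the base axis. Payload 8.4 kg.
Tool frame: the origin (TCP) lies where the fingers leave the gripper's body, on its centre line; the fingertips stand 73 mm ahead of it and the grasp point (between the pads) lies 54 mm ahead of it; z points along the fingers, x is the direction in which the jaws open and shut, and the axes are right-handed (so a half turn about z gives the same grasp; the last joint's range is limited). The gripper opens to 85 mm and grips with 20 to 120 N. Pads are 22 mm wide; open, the fingers measure 114 mm over their backs; the gripper's body (76 mm by 85 mm) begins 54 mm behind the grasp point. The pads swing forward as they close: fully open they stand 13 mm farther back than shut.
Start: joints at [1.209, 0.333, 0.04, 1.465, -0.013, 1.343, -0.059], TCP at [0.169, -0.628, 0.304] pointing down, gripper open.
Joint ranges: [-2.58, 2.58], [-0.38, 2.09], [-1.3, 1.39], [0.25, 2.4], [-1.5, 4.64], [0.08, 2.09], [-2.65, 2.65]. Speed limits (rad/s): [2.22, 2.22, 2.79, 2.79, 3.14, 3.14, 3.14].

### API

Orientations are given as [roll, pitch, yaw] about the fixed x, y, z axes, in that order (R = Rz(yaw) Ry(pitch) Rx(roll)).
In Python, from rig import r gives the robot as it stands.
- The arm moves only by the tool carry_out, never from a script. Its argument "motion" is a list that holds one entry, the list of rows, each a list of 5 numbers: the closure, from -1 (fully open) to 1 (shut), so that 0 is half open, then the shift along the tool's x, y, z in cm, then the turn about the tool's z in degrees. A call has exactly 5 rows; each row shifts and turns the commanded pose from where the row before left it, along the tool's axes as they then stand; what a row does not reach is not made up. A row lasts 1/10 s, in which the tool goes at most 50 mm and 8.59 degrees, less where a joint would pass 70% of its speed; a pose out of reach is approached as far as the arm can. A call with a gripper value outside its range is refused whole. The fingers move at their own pace and stop on an object; "grip_force" is the grip in N (left out, the last holds). Time passes only in rows, so rows that do not move let the fingers close, or fill a call up. It gives the time, the measured TCP pose, the force and the opening at its end, in the units of the state.
- r.get_obs(): the state, without advancing time (a new reading comes with each control period).
- r.capture(name): name is "side" or "top"; returns (picture, depth): 420x560x3 uint8, blue, green, red; 420x560 float32, m along the optical axis (not along the pixel's ray), 0 where there is no reading.
- r.get_calibration(name): a dict with "fx", "fy", "cx", "cy" (pixels), "dist_coeffs" ([k1, k2, p1, p2, k3] as OpenCV has them; the pictures are not rectified), "world_from_camera" (4x4, takes a point from camera to world coordinates). Camera axes: x right, y down, z forward; pixel columns grow to the right and rows downward; lengths in m; the calibration is good to about 2 mm. A picture is of the moment at which its call begins. get_calibration takes no time and is no camera call.
- r.close_job(): hands the job in, once; it reports no verdict.
The state is a dict: "time_s": time; "joint_pos": joint angles; "qd": joint speeds; "joint_torque": joint torques, N m; "eef_pos": TCP position; "tool_rot": TCP orientation; "ft_force": force on the tool from outside, world axes, zero at the start; "torque": the same for the moment, N m; "grip_width": opening from 0.0 (shut) to 1.0 (fully open).
Only numpy, scipy, OpenCV 4.12 (cv2) and the standard library are available. Lean on these libraries where they do the work, as an engineer would, in place of code of your own. Each camera call takes 0.05 s, during which the arm holds its last target. There are 200 camera calls.

### The job

Two clip holders stand on the trolley and a small pipe sleeve lies in one of them. Before the trolley is wheeled away, press down the orange thumb tab of the holder with the sleeve until its clip snaps over and stays shut over the sleeve. The sleeve must stay lying in its holder, and the clip of the empty holder must be left open.

Things in the scene. Friction and masses are not known exactly. Their poses are not given: they have to be found in the camera images.
- sleeve_tab (a point): Top centre of the orange tab (42x40 mm, 6 thick) on the clip arm of the holder with the sleeve (grey base 100x135 mm, hinge cheeks to 138 mm high). About 136 mm above the trolley top when open; shut, 60 mm lower and 14 mm farther from the hinge. Frame when open: z up, y level from the tab to the hinge (126 mm away), x along the sleeve; it turns with the arm. Holders may stand in either order
- sleeve_clip (a joint): Clip arm over the sleeve: 0 rad open (raised 26 degrees, as at the start), 0.45 shut (level, on its stop). Over-centre spring: pressed down at the tab it resists, most (10 to 12 N) at about a third of the travel, fading to none at 0.29 rad (tab some 40 mm down); past that it snaps shut by itself and is held there with about 10 N. Let go sooner, it springs open
- empty_clip (a joint): Clip arm of the other holder, which is alike but has nothing in its black V cradle: 0 rad open (as at the start), 0.45 shut. To be left open
- sleeve_mid (a point): Centre of the loose beige pipe sleeve (47 mm diameter, 85 mm long) lying in the black V cradle under the raised clip arm, about 43 mm above the trolley top; its z axis runs along its length. A second small sleeve, standing upright at the side, is a bystander

How it is judged:
By the outcome, as a careful person would: the job done as asked, in the order asked, and still so for the second after the job is handed in, with the robot touching nothing.
It also fails if it takes over 32 s, if anything falls off the work surface, if the arm or the gripper's body presses on something with over 40 N, if the wrist force passes 120 N, or if a joint passes its speed limit or range.

## Working session

There is one attempt and no reset: what is moved stays moved. The work goes in short steps, Python scripts to look and compute and a tool call to move; the robot and the scene stay as the last step left them, time stands still between calls to the robot, and variables do not carry over. Pictures are saved under pics/ and viewed, about 8 in all and at most 12, crops included, and the job is handed in when it is done.

Besides the shell and the picture viewer there is one more tool, called after "Call:" as a command line: name --argument value ..., lists and objects as JSON in quotes. carry_out: Moves the arm, as the interface text tells. Its arguments: {"type":"object","properties":{"motion":{"type":"array"},"grip_force":{"type":"number"}},"required":["motion"]}

```bash
mkdir -p pics; cat > h.py <<'E'
import numpy as np, cv2
from rig import r
def pts(name,d):
    c=r.get_calibration(name);K=np.array([[c['fx'],0,c['cx']],[0,c['fy'],c['cy']],[0,0,1]])
    v,u=np.mgrid[0:420,0:560].astype(np.float32)
    n=cv2.undistortPoints(np.stack([u,v],-1).reshape(-1,1,2),K,np.array(c['dist_coeffs'],float)).reshape(420,560,2)
    P=np.dstack([n*d[...,None],d]);T=np.array(c['world_from_camera'])
    return P@T[:3,:3].T+T[:3,3]
E
python3 - <<'E'
from h import *
ims=[]
for n in ("top","side"):
    p,d=r.capture(n);np.savez(n+".npz",p=p,d=d);cv2.imwrite(f"pics/{n}0.png",p)
    P=pts(n,d);h=cv2.cvtColor(p,cv2.COLOR_BGR2HSV)
    m=((h[...,0]>5)&(h[...,0]<20)&(h[...,1]>170)&(h[...,2]>120)).astype(np.uint8)
    k,l,s,c=cv2.connectedComponentsWithStats(m)
    for i in range(1,k):
        if s[i,4]>40:
            q=P[(l==i)&(d>0)];print(n,c[i].round(),s[i,4],np.median(q,0).round(4),q.min(0).round(3),q.max(0).round(3))
print(r.get_obs())
E
```

```text
top [385. 189.] 297 [ 0.5775 -0.202   0.1368] [ 0.557 -0.222  0.13 ] [ 0.598 -0.183  0.144]
top [250. 216.] 312 [0.5205 0.0699 0.1369] [0.498 0.049 0.069] [0.541 0.091 0.143]
side [552.  10.] 44 [1.0668 0.1332 0.519 ] [1.064 0.125 0.498] [1.07  0.137 0.536]
side [262. 193.] 108 [0.5219 0.0605 0.1369] [0.501 0.047 0.131] [0.545 0.084 0.14 ]
side [287. 279.] 323 [ 0.578  -0.2084  0.136 ] [ 0.555 -0.226  0.129] [ 0.602 -0.184  0.14 ]
{'time_s': 0.1, 'joint_pos': array([ 1.20880931,  0.33387475,  0.03985438,  1.46620034, -0.01341141,
        1.34328764, -0.05852125]), 'qd': array([ 0.00020574, -0.0027857 ,  0.00021813, -0.00317581, -0.00112282,
        0.00230979, -0.00063438]), 'joint_torque': array([ 5.27641067e-03, -6.60016894e+01,  1.37107618e+00, -4.06473219e+01,
        1.71001686e-02,  8.96047452e-03,  2.54241360e-05]), 'eef_pos': array([ 0.16876846, -0.62738779,  0.30307898]), 'tool_rot': array([ 3.14150845e+00,  1.50197916e-03, -1.30803115e+00]), 'ft_force': array([ 0.93566928,  0.55306941, -0.09540816]), 'torque': array([-0.00343847, -0.05918166,  0.00120818]), 'grip_width': 0.9959702919710899}
```

View pics/top0.png

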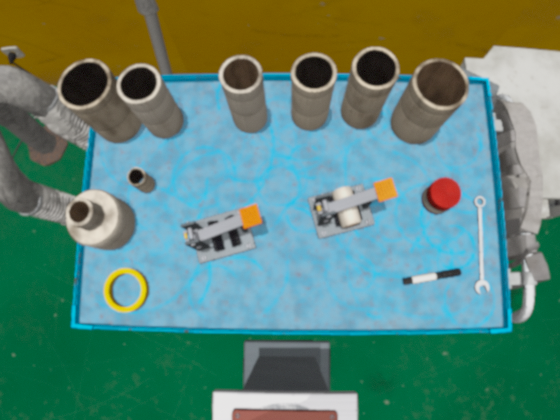

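View pics/side0.png

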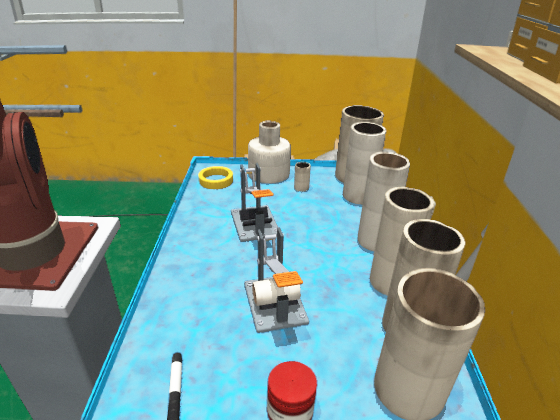

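The top view shows the sleeve in the right-hand holder: its tab is at about (385,189) and its sleeve at (347,207). The left holder, with its tab at (250,216), is empty. The side view agrees: the near holder (287,279) has the sleeve.

```bash
cat >> h.py <<'E'
TAB=np.array([.578,-.2035,.1365])
def totool(goal):  # shift in cm in tool axes to bring tip (73mm ahead) to goal
    o=r.get_obs();from_=o['eef_pos'];from scipy.spatial.transform import Rotation as R
    M=R.from_euler('xyz',o['tool_rot']).as_matrix()
    return (M.T@(np.array(goal)-M[:,2]*.073*-0-[0,0,0]+[0,0,.073]-from_)*100).round(2)
E
python3 - <<'E'
from h import *
f=np.load("top.npz");P=pts("top",f['d'])
m=(P[...,2]>.11)&(P[...,2]<.25)&(np.hypot(P[...,0]-.56,P[...,1]+.14)<.11)&(f['d']>0)
q=P[m];print(len(q))
c=q[:,:2].mean(0);u,s,v=np.linalg.svd(q[:,:2]-c);print(c,v[0],s)
far=q[np.hypot(*(q[:,:2]-TAB[:2]).T)>.11];print(far.mean(0),far.max(0))
m2=(P[...,2]>.15)&(f['d']>0)&(P[...,0]<.75)&(P[...,0]>.2)&(abs(P[...,1])<.7);print(P[m2].min(0),P[m2].max(0),m2.sum())
print("above tab +40mm",totool(TAB+[0,0,.04]), "at same height",totool([*TAB[:2],.23]))
E
```

```text
875
[ 0.56500432 -0.15692779] [ 0.25491458 -0.96696358] [1.65666977 0.36292246]
[ 0.54400663 -0.07741817  0.12925989] [ 0.56896948 -0.06065588  0.14185746]
[ 0.49483362 -0.35755012  0.15003459] [0.7499894  0.46279476 0.21486316] 2220
above tab +40mm [-30.3  -50.53   5.4 ] at same height [-3.030e+01 -5.053e+01  5.000e-02]
```

Call:
carry_out --motion '[[[1,0,0,-4,0],[1,-1,-1.5,-2,0],[1,-2.3,-3.9,0,0],[1,-2.3,-3.9,0,0],[1,-2.3,-3.9,0,0]]]' --grip_force 60

```text
time_s: 0.6
eef_pos: [0.2766, -0.5157, 0.3636]
tool_rot: [3.141, 0.0, -1.309]
ft_force: [0.9, 0.1, 0.2]
grip_width: 0.149
```

Call:
carry_out --motion '[[[1,-2.3,-3.9,0,0],[1,-2.3,-3.9,0,0],[1,-2.3,-3.9,0,0],[1,-2.3,-3.9,0,0],[1,-2.3,-3.9,0,0]]]'

```text
time_s: 1.1
eef_pos: [0.4351, -0.3538, 0.3637]
tool_rot: [3.141, 0.0, -1.308]
ft_force: [0.7, -0.6, 1.3]
grip_width: -0.002
```

Call:
carry_out --motion '[[[1,-2.3,-3.9,0,0],[1,-2.3,-3.9,0,0],[1,-1.2,-2,0,0],[1,0,0,0,0],[1,0,0,0,0]]]'

```text
time_s: 1.6
eef_pos: [0.5137, -0.2738, 0.3634]
tool_rot: [3.141, 0.0, -1.307]
ft_force: [-0.2, -0.8, -0.1]
grip_width: 0.001
```

```bash
python3 -c "
from h import *
o=r.get_obs();print(o['time_s'],o['eef_pos'],o['tool_rot'],o['ft_force'],o['grip_width'],o['joint_pos'])
print(totool(TAB+[0,0,.02]))"
```

```text
1.6 [ 0.5137163  -0.27381486  0.36341727] [ 3.14066341e+00  4.93874963e-04 -1.30713455e+00] [-0.19206856 -0.76481861 -0.11505213] 0.00106581256038241 [ 0.66139821  0.18847127 -0.28870155  1.53078553  0.05405375  1.4312065
 -0.93718144]
[-5.11 -8.05 13.39]
```

Call:
carry_out --motion '[[[1,-1.5,-2.7,0,0],[1,-1.5,-2.7,0,0],[1,-1.6,-2.6,0,0],[1,0,0,3,0],[1,0,0,3,0]]]'

```text
time_s: 2.1
eef_pos: [0.5792, -0.2095, 0.3036]
tool_rot: [-3.141, -0.001, -1.309]
ft_force: [-0.5, -0.9, -0.5]
grip_width: 0.004
```

Call:
carry_out --motion '[[[1,0,0,3,0],[1,0,0,2,0],[1,0,0,0,0],[1,0,0,0,0],[1,0,0,0,0]]]'

```text
time_s: 2.6
eef_pos: [0.5794, -0.2096, 0.2556]
tool_rot: [-3.14, -0.001, -1.309]
ft_force: [0.2, 0.8, 0.6]
grip_width: 0.002
```

```bash
python3 -c "
from h import *
o=r.get_obs();print(o['time_s'],o['eef_pos'],o['tool_rot'],o['ft_force'],o['grip_width'],o['joint_pos'])
print(totool(TAB))
p,d=r.capture('side');cv2.imwrite('pics/s1.png',cv2.resize(p[120:360,160:420],None,fx=2,fy=2))"
```

```text
2.6 [ 0.5794402  -0.20958679  0.25562579] [-3.13986109e+00 -1.43260959e-03 -1.30908577e+00] [0.21090798 0.79138436 0.6353084 ] 0.002258338795447199 [ 0.54801546  0.31518899 -0.33666859  1.60187598  0.10893781  1.24077557
 -1.11749699]
[-0.63 -0.01  4.61]
```

View pics/s1.png

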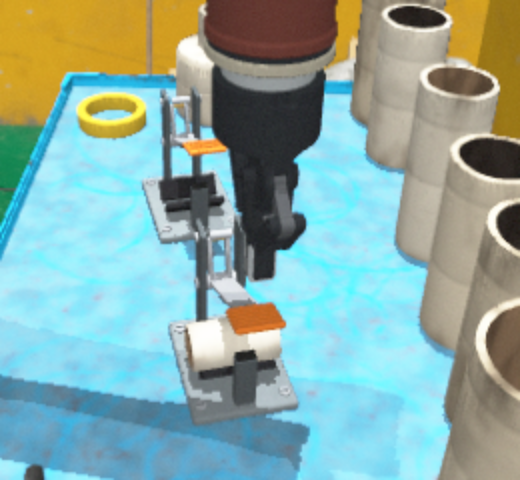

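```bash
python3 -c "
from h import *
c=r.get_calibration('side');T=np.linalg.inv(c['world_from_camera']);K=np.array([[c['fx'],0,c['cx']],[0,c['fy'],c['cy']],[0,0,1]])
rv=cv2.Rodrigues(T[:3,:3])[0]
x=cv2.projectPoints(np.array([[.5794,-.2096,.1826],TAB]),rv,T[:3,3],K,np.array(c['dist_coeffs'],float))[0].reshape(2,2);print((x-[160,120])*2)"
```

```text
[[257.86652451 274.44372347]
 [254.01274576 313.95297709]]
```

Call:
carry_out --motion '[[[1,0,0,2,0],[1,0,0,1,0],[1,0,0,1,0],[1,0,0,0,0],[1,0,0,0,0]]]'

```text
time_s: 3.15
eef_pos: [0.5792, -0.2087, 0.2142]
tool_rot: [-3.141, 0.0, -1.308]
ft_force: [0.5, 0.3, 0.2]
grip_width: -0.002
```

Call:
carry_out --motion '[[[1,0,0,0.5,0],[1,0.2,0,0.5,0],[1,0.2,0,0.5,0],[1,0.1,0,0.5,0],[1,0,0,0,0]]]'

```text
time_s: 3.65
eef_pos: [0.5814, -0.2145, 0.1948]
tool_rot: [-3.139, -0.002, -1.309]
ft_force: [0.5, -0.8, 9.1]
grip_width: -0.0
```

9 N, as expected for this part of the travel; continuing.

Call:
carry_out --motion '[[[1,0.1,0,0.6,0],[1,0.1,0,0.6,0],[1,0.1,0,0.6,0],[1,0.1,0,0.5,0],[1,0,0,0.5,0]]]'

```text
time_s: 4.15
eef_pos: [0.5814, -0.2178, 0.1656]
tool_rot: [-3.142, -0.0, -1.309]
ft_force: [0.0, 1.0, -0.7]
grip_width: 0.001
```

Call:
carry_out --motion '[[[1,0,0,0.4,0],[1,0,0,0.2,0],[1,0,0,0,0],[1,0,0,0,0],[1,0,0,0,0]]]'

```text
time_s: 4.65
eef_pos: [0.5815, -0.2173, 0.1601]
tool_rot: [-3.141, -0.0, -1.308]
ft_force: [-1.4, 0.4, -0.2]
grip_width: 0.003
```

```bash
python3 -c "
from h import *
o=r.get_obs();print(o['time_s'],o['eef_pos'],o['ft_force'])
p,d=r.capture('side');cv2.imwrite('pics/s2.png',cv2.resize(p[120:360,160:420],None,fx=2,fy=2))"
```

```text
4.65 [ 0.58152234 -0.21730078  0.16010313] [-1.44602356  0.39249478 -0.21717751]
```

View pics/s2.png

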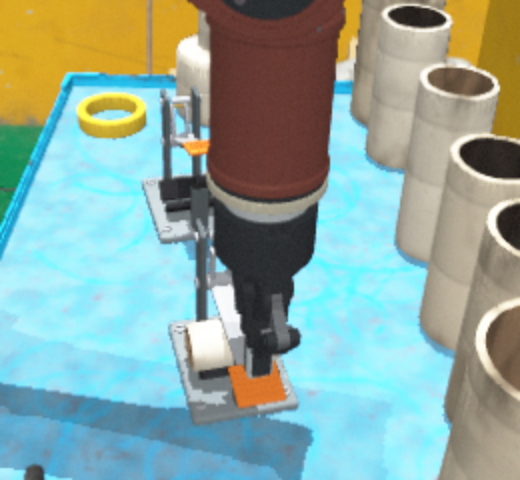

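The tab is now low at crop (257,383) with the tip free above it, so the clip has snapped over. I'll retreat straight up and check.

Call:
carry_out --motion '[[[1,0,0,-2,0],[1,0,0,-3,0],[1,0,0,-4,0],[1,0,0,-4,0],[1,0,0,-4,0]]]'

```text
time_s: 5.2
eef_pos: [0.5812, -0.2173, 0.3318]
tool_rot: [-3.141, -0.0, -1.308]
ft_force: [0.9, -0.3, 0.2]
grip_width: 0.0
```

Call:
carry_out --motion '[[[1,2,3,-1,0],[1,2,3,0,0],[1,2,3,0,0],[1,2,3,0,0],[1,2,3,0,0]]]'

```text
time_s: 5.7
eef_pos: [0.4615, -0.3538, 0.3403]
tool_rot: [-3.141, -0.0, -1.308]
ft_force: [0.6, -1.0, -0.7]
grip_width: 0.002
```

Call:
carry_out --motion '[[[1,2,3,0,0],[1,2,3,0,0],[1,0,0,0,0],[1,0,0,0,0],[1,0,0,0,0]]]'

```text
time_s: 6.2
eef_pos: [0.4158, -0.4063, 0.3401]
tool_rot: [-3.141, 0.0, -1.307]
ft_force: [0.9, 0.1, -0.2]
grip_width: -0.002
```

```bash
python3 - <<'E'
from h import *
o=r.get_obs();print(o['time_s'],o['eef_pos'],o['ft_force'])
ims=[]
for n in ("top","side"):
    p,d=r.capture(n);P=pts(n,d);h=cv2.cvtColor(p,cv2.COLOR_BGR2HSV)
    m=((h[...,0]>5)&(h[...,0]<20)&(h[...,1]>170)&(h[...,2]>120)).astype(np.uint8)
    k,l,s,c=cv2.connectedComponentsWithStats(m)
    for i in range(1,k):
        if s[i,4]>40: print(n,c[i].round(),s[i,4],np.median(P[(l==i)&(d>0)],0).round(4))
    ims.append(cv2.resize(p[140:280,170:430] if n=="top" else p[150:350,170:370],(400,400 if n=="side" else 215)))
cv2.imwrite("pics/end.png",np.vstack(ims)[:600])
E
```

```text
6.2 [ 0.4158443  -0.40625014  0.3400645 ] [ 0.86691512  0.06553027 -0.22200842]
top [385. 195.] 232 [ 0.5807 -0.2155  0.0764]
top [250. 216.] 312 [0.52   0.0699 0.1372]
side [553.  12.] 108 [1.0654 0.1246 0.5146]
side [517.  41.] 61 [1.065  0.2239 0.4453]
side [553.  67.] 169 [1.037  0.0215 0.4359]
side [262. 193.] 96 [0.5221 0.0612 0.1364]
side [285. 314.] 99 [ 0.577  -0.2202  0.0719]
```

View pics/end.png

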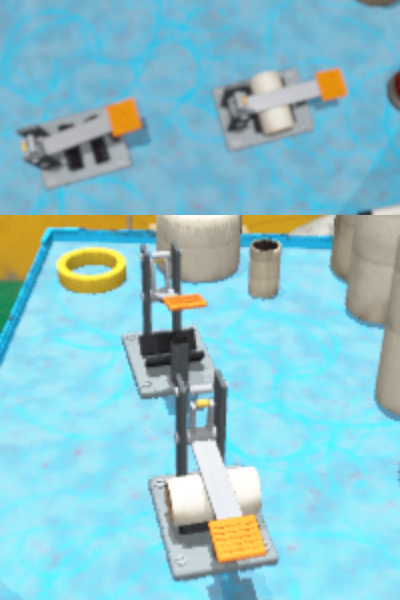

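The picture shows the clip shut over the sleeve (sleeve at (213,493), tab at (238,540)) and the empty holder's tab still raised at (186,302).

```bash
python3 -c "
from rig import r
print(r.close_job())"
```

```text
the job is handed in; nothing more can be done
None
```

The clip over the sleeve is shut, and I handed the job in at about 6.3 s. I pressed its orange tab down with the closed fingertips until it snapped over, then backed the arm well clear.

- **Shut clip:** the top camera puts its tab at 76 mm, 60 mm lower and about 13 mm farther out, as expected when shut. The side camera, with a partial view, gave 72 mm.
- **Pressing force:** the highest force reading was about 9 N, taken once per move, so brief peaks in between could have been higher.
- **Sleeve and empty holder:** the sleeve still lies in its cradle. The empty holder's tab is unchanged at 137 mm, so its clip is open.
- **Failed checks:** none failed; the one disagreement was the 4 mm tab height difference between the two cameras.

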